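# Unfold and latch the press crank, then wind the press down

## Robot

A 6-joint arm with a two-finger parallel gripper is mounted at the origin on the work surface. World frame = base frame: x ahead of the robot, y to its left, z up, the work surface at z = 0. Lengths are in m, angles in rad, forces in N, time in s.
With the tool pointing down it reaches from about 0.275 to 0.825 m from the base axis. Payload 4.9 kg.
Tool frame: the origin (TCP) lies midway between the tips of the shut fingers; the grasp point (between the pads) lies 19 mm behind it (bot.grip_depth is the distance from the TCP to the grasp point, in m); z points along the fingers, y is the line along which they close (so a half turn about z gives the same grasp; the last joint's range is limited). The gripper opens to 85 mm and grips with 20 to 120 N. Pads are 22 mm wide; open, the fingers measure 114 mm over their backs; the gripper's body (76 mm by 85 mm) begins 54 mm behind the grasp point. The pads swing forward as they close: fully open they stand 13 mm farther back than shut.
Start: joints at [1.013, 0.326, -0.193, 1.052, 0, 1.437], TCP at [0.226, 0.501, 0.231] pointing down, gripper open.
Joint ranges: [-2.65, 2.65], [-0.97, 1.79], [-1.3, 1.35], [-1.93, 2.1], [-1.47, 1.37], [-3.14, 3.14]. Speed limits (rad/s): [2.57, 2.57, 3.14, 3.14, 3.14, 3.14].

## Interface

Orientations are given as a unit quaternion [w, x, y, z].
In Python, from cell import bot gives the robot as it stands. Calls block until the motion is done:
- bot.move_pose(position, orientation): joint-space move of the TCP to a pose.
- bot.move_linear(position, speed=0.15, rotation=None, until_force=None): straight line of the TCP; rotation=None keeps the orientation; speed is the mean speed in m/s. With until_force (N) it stops when the force on the tool has changed by that much, and returns True; else False.
- bot.goto_joints(angles): joint-space move.
- bot.set_gripper(opening, grasp_force=None): opening from 0.0 (shut) to 1.0 (fully open); grasp_force is the grip in N (None keeps the last); returns when the fingers have stopped.
- bot.wait(seconds).
- bot.solve_ik(position, orientation): joint angles nearest the present ones, or None.
- bot.camera(name): name is "side" or "top" or "wrist"; returns the picture (480x640x3 uint8, red, green, blue); there is no depth.
- bot.calibration(name): a dict with "mtx" (3x3 intrinsics, pixels), "extrinsics" (4x4, takes a point from world to camera coordinates); the wrist camera has in their place "hand_eye" (4x4, takes a point from camera to tool coordinates, whose origin is the TCP and whose axes are the flange's). Camera axes: x right, y down, z forward; pixel columns grow to the right and rows downward; lengths in m; the calibration is good to about 2 mm. A picture is of the moment at which its call begins: read the wrist's pose just before it. calibration takes no time and is no camera call.
A pose or a line that the arm cannot do raises bot.PlanningError and nothing moves.
- bot.close_job(): hands the job in; it is judged then, once.
Trained networks look in the newest picture that a camera, given by its name, has taken for a name from the list of things; names that differ only in an ending like _2 or _b are one class to them, and where a whole thing is asked for, a point or a joint stands for the part that bears it (a point fixed in the world has none). Each returns a list of dicts, best first, with "confidence" (0 to 1); they miss things now and then, are a little off and sometimes report something else, mostly with a low value. They report only what shows in the picture. A call takes as long as a camera call.
- bot.search_frame(camera, thing): "bbox" ([left, top, width, height] in pixels, round what is visible of it).
Readings, each from a call of its own:
- bot.read_clock(): time.
- bot.read_joint_positions(): joint angles.
- bot.read_joint_vel(): joint speeds.
- bot.read_joint_efforts(): joint torques, N m.
- bot.read_position(): TCP position.
- bot.read_tool_rot(): TCP orientation.
- bot.read_ft_force(): force on the tool from outside, world axes, zero at the start.
- bot.read_moment(): the same for the moment, N m.
- bot.read_gripper_width(): opening from 0.0 (shut) to 1.0 (fully open).
- bot.read_finger_force(): force on a finger pad.
Only numpy, scipy, OpenCV 4.12 (cv2) and the standard library are available. Lean on these libraries where they do the work, as an engineer would, in place of code of your own. Each camera call takes 0.05 s, during which the arm holds its last target. There are 200 camera calls.

## Task

Close the bench press firmly on the embossing block that lies in it: swing the folded crank handle up out of its parking fork, feel for the spot near upright where it can be pushed down home, so that it latches, and only then wind the red handwheel clockwise (seen from above) until the platen bears hard on the block and the wheel will not go further with moderate force. Let go, and leave everything else on the bench where it is.

Things in the scene. Friction and masses are not known exactly. Their poses are not given: they have to be found in the camera images.
- press: Dark green cast-iron bench press, fixed to the table: base plate 200 x 260 x 15 mm, two steel columns, a cross beam along its y axis (beam top 150 mm above the table) and a red handwheel lying level above the beam. Origin: centre of the base's underside; z up; y runs along the beam towards the parking fork.
- fork (a point): Centre of the parking fork on the +y end of the beam, 101 mm from the wheel axis, 200 mm above the table: two prongs 27 mm apart, 12 mm thick along the handle, tops 205 mm above the table. The folded handle lies between them, so the wheel cannot turn until the handle is raised.
- wheel_centre (a point): Point on the upright axis of the handwheel, 200 mm above the table, level with the handle's pivot. The rim is 168 mm across and 18 mm thick, its middle 171 mm above the table; the steel block round the pivot rises to 208 mm.
- pivot (a point): Pivot of the folding handle, 70 mm from the wheel axis, 200 mm above the table; goes round with the wheel. Its pin lies level, tangential to the wheel. Axes: x along the pin, y along the handle from the pivot to its free end (level and pointing away from the wheel axis when folded, up when upright).
- grip_end (a point): Grip place on the handle's axis, 20 mm short of its free end; 87 mm from the pivot with the handle drawn out (as at the start), 75 mm when pushed home. The grip is a round pale wood sleeve, 22 mm diameter, 85 mm long, spinning freely about its own axis. Folded it lies level 200 mm above the table, with only the low thread spool (66 mm) somewhere below.
- fold (a joint): Angle of the crank handle: 0 folded out level in the fork, 1.571 (pi/2) upright, up to 1.90 past upright (leaning over the wheel). Stiff pivot (about 0.17 N m), so the handle stays where it is left. The angle at which it latches is different each time, anywhere from about 1.39 to 1.75, and has to be felt.
- latch (a joint): How far the handle is pushed in along its length: 0 drawn out, 0.012 m home (latched: over 0.009 m; it then cannot fold). A brass tongue at its foot enters a pocket in the wheel only at the latching angle, give or take about 0.05 rad; elsewhere it jams on the pocket's edge after 2 to 3 mm: draw it out, rock it a little and press again. Pushing takes about 6 N, then it bottoms hard.
- wheel (a joint): Turn of the handwheel from its parked position, growing clockwise seen from above; 0 at the start. 30 mm of platen travel a turn, clockwise lowers. It takes about 7 N at the handle while the platen is free; the screw holds wherever it is left.
- platen: Steel pressing plate 130 x 170 x 18 mm under the beam, origin at the centre of its underside. After it meets the block its spring gives 5 mm (a sixth of a turn), the force at the handle rising from about 7 to 12 N; then it is solid and the force rises steeply. Gap to the block at the start 18 to 32 mm.
- block: Loose embossing block of wood with a brass face, 100 x 130 x 35 mm, origin at the centre of its underside; it lies on a plywood board of varying height in the press, under the platen.
- spool: Spool of pale thread, 56 mm across, 66 mm high, standing near the press; bystander.
- tape: Roll of cream tape, 100 mm across, 24 mm high, lying near the press; bystander.
- gluejar: White glue jar, 72 mm across, 80 mm high; bystander.
- mallet: Wooden mallet, 240 mm long; bystander.
- awl: Awl with a blue handle, 170 mm long; bystander.
- tin: Open yellow tin, 70 mm across, 95 mm high; bystander.
- brush: Glue brush, 180 mm long; bystander.

How it is judged:
By the outcome, as a careful person would: the job done as asked, in the order asked, and still so for the second after the job is handed in, with the robot touching nothing.
It also fails if it takes over 64 s, if anything falls off the work surface, if the arm or the gripper's body presses on something with over 40 N, if the wrist force passes 120 N, or if a joint passes its speed limit or range.

## Working session

There is one attempt and no reset: what is moved stays moved. The work goes in short steps, each a Python script; the robot and the scene stay as the last script left them, time stands still between calls to the robot, and variables do not carry over. Pictures are saved under pics/ and viewed, at most 10 in all, crops included, and the job is handed in when it is done.

```bash
mkdir -p pics; ls
python3 - <<'E'
from cell import bot
import cv2,numpy as np
for c in ("side","top","wrist"):
    im=bot.camera(c); cv2.imwrite(f"pics/{c}0.png",im[:,:,::-1])
    print(c,{k:np.round(v,4).tolist() for k,v in bot.calibration(c).items()})
    for t in ("press","wheel","grip_end","fork","spool","tape"):
        try: print(t,[(d["bbox"],round(d["confidence"],2)) for d in bot.search_frame(c,t)[:2]])
        except Exception as e: print(t,e)
print(bot.read_tool_rot(),bot.read_clock())
E
```

```text
pics
side {'mtx': [[529.2459, 0.0, 312.9728], [0.0, 529.2459, 239.7454], [0.0, 0.0, 1.0]], 'extrinsics': [[0.9732, -0.2301, 0.002, -0.5599], [-0.1352, -0.5786, -0.8043, 0.1756], [0.1863, 0.7825, -0.5942, 1.3911], [0.0, 0.0, 0.0, 1.0]]}
press [([249.6, 171.1, 106.3, 118.1], 0.88)]
wheel [([260.2, 168.3, 72.9, 52.3], 0.84)]
grip_end [([263.7, 165.8, 27.2, 21.7], 0.72), ([274.6, 230.1, 48.1, 29.3], 0.21)]
fork [([252.3, 168.5, 105.1, 118.7], 0.85)]
spool [([255.9, 206.7, 14.0, 24.9], 0.87), ([261.5, 166.6, 26.9, 22.8], 0.73)]
tape [([236.7, 264.6, 39.0, 27.3], 0.82), ([263.2, 167.5, 20.4, 17.4], 0.55)]
top {'mtx': [[620.3961, 0.0, 325.385], [0.0, 620.3961, 244.0652], [0.0, 0.0, 1.0]], 'extrinsics': [[-0.0306, -0.9995, 0.0033, -0.0149], [-0.9903, 0.0299, -0.1356, 0.5558], [0.1355, -0.0074, -0.9908, 1.7632], [0.0, 0.0, 0.0, 1.0]]}
press [([217.8, 196.0, 115.8, 93.4], 0.74)]
wheel [([218.0, 205.8, 90.8, 59.6], 0.59)]
grip_end [([214.4, 266.3, 22.3, 18.9], 0.67), ([215.4, 243.7, 33.6, 27.8], 0.63)]
fork [([217.6, 196.1, 116.8, 95.1], 0.58)]
spool [([215.2, 269.4, 20.9, 15.9], 0.76), ([212.8, 195.5, 121.4, 99.1], 0.68)]
tape [([294.4, 282.6, 35.1, 27.8], 0.63), ([214.8, 239.9, 42.5, 30.6], 0.34)]
wrist {'mtx': [[331.9089, 0.0, 320.509], [0.0, 331.9089, 237.4511], [0.0, 0.0, 1.0]], 'hand_eye': [[0.0003, -0.9552, -0.2959, 0.0742], [1.0, 0.0003, -0.0001, 0.0005], [0.0001, -0.2959, 0.9552, -0.1417], [0.0, 0.0, 0.0, 1.0]]}
press [([115.1, 442.8, 39.7, 37.2], 0.83)]
wheel []
grip_end []
fork [([110.9, 442.2, 44.6, 37.8], 0.65)]
spool [([230.3, 411.8, 11.4, 6.1], 0.62)]
tape []
[-1.07026329e-05  2.10311943e-01  9.77634331e-01 -2.41700930e-05] 1.05
```

Run:
```python
import cv2,numpy as np
a=cv2.imread("pics/side0.png")[140:320,200:400]; b=cv2.imread("pics/top0.png")[170:320,190:390]
a=cv2.resize(a,None,fx=4,fy=4,interpolation=3)[:600]; b=cv2.resize(b,None,fx=4,fy=4,interpolation=3)
cv2.imwrite("pics/a.png",a);cv2.imwrite("pics/b.png",b)
```

```text
(no output)
```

View pics/a.png

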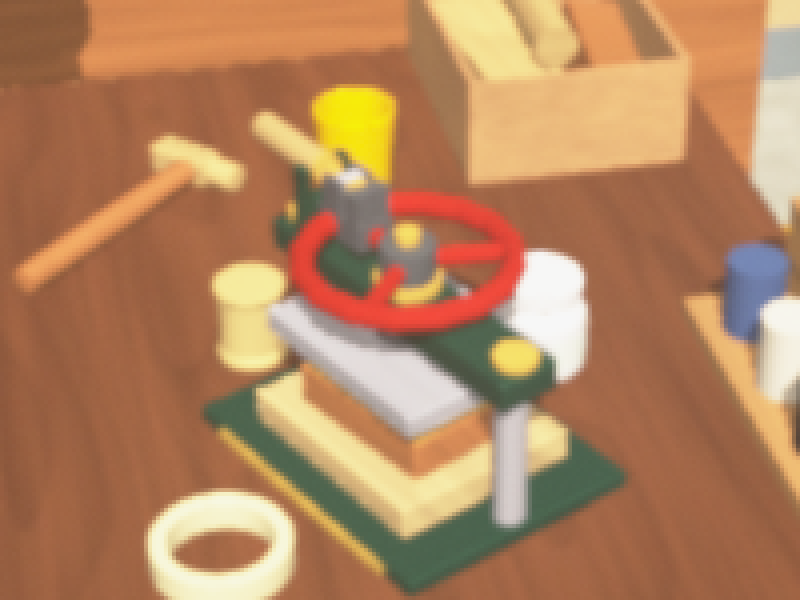

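View pics/b.png

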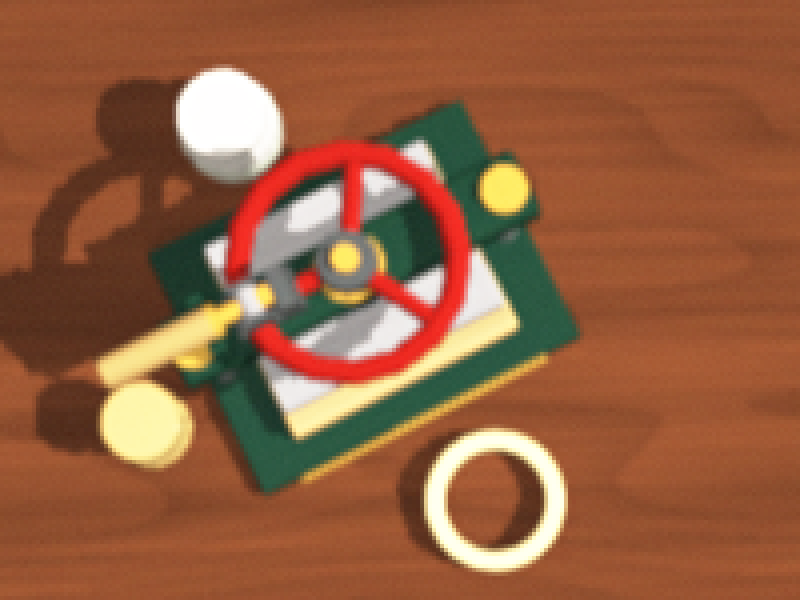

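The side view shows the handle's free end at about px (265,171) and the wheel hub at about (302,198). In the top view the rim centre is about (277,235) and the handle tip about (216,262). I'll fit the wheel centre and yaw from both views.

```bash
cat > h.py <<'E'
import numpy as np, cv2
from cell import bot
from scipy.spatial.transform import Rotation as Ro
from scipy.optimize import least_squares
def proj(c,P,E=None):
    k=bot.calibration(c); E=k["extrinsics"] if E is None else E
    q=(np.asarray(P)@E[:3,:3].T+E[:3,3])@np.asarray(k["mtx"]).T
    return q[:,:2]/q[:,2:]
def wristE():
    q=bot.read_tool_rot(); T=np.eye(4); T[:3,:3]=Ro.from_quat([q[1],q[2],q[3],q[0]]).as_matrix(); T[:3,3]=bot.read_position()
    return np.linalg.inv(T@bot.calibration("wrist")["hand_eye"])
def red(im):
    h=cv2.cvtColor(im,cv2.COLOR_RGB2HSV); m=(((h[...,0]<5)|(h[...,0]>174))&(h[...,1]>190)&(h[...,2]>90)).astype(np.uint8)
    n,l,s,_=cv2.connectedComponentsWithStats(m); 
    return m
def rim(xc,yc):
    t=np.linspace(0,2*np.pi,120)[:,None]; p=np.linspace(0,2*np.pi,16)[None]
    r=.075+.009*np.cos(p)
    return np.stack([xc+r*np.cos(t),yc+r*np.sin(t),.171+.009*np.sin(p)+0*t],-1).reshape(-1,3)
def box(p): return np.r_[p.min(0),p.max(0)]
def quat(R):
    q=Ro.from_matrix(R).as_quat(); return [q[3],q[0],q[1],q[2]]
E
python3 - <<'E'
from h import *
ims={c:cv2.imread(f"pics/{c}0.png")[:,:,::-1] for c in("side","top")}
roi={"side":(255,175,340,230),"top":(235,200,315,275)}
bb={}
for c in ims:
    x0,y0,x1,y1=roi[c]; m=red(np.ascontiguousarray(ims[c]))[y0:y1,x0:x1]; v,u=np.nonzero(m)
    bb[c]=np.r_[u.min()+x0,v.min()+y0,u.max()+x0+1,v.max()+y0+1]-.5; print(c,bb[c],m.sum())
for cs in (["side"],["top"],["side","top"]):
    s=least_squares(lambda p:np.concatenate([box(proj(c,rim(*p)))-bb[c] for c in cs]),[.55,.13],loss="soft_l1"); print(cs,s.x,s.fun.round(1))
C=s.x
tip={"side":(265.3,171.2),"top":(215.8,262.5)}
for cs in (["side"],["top"],["side","top"]):
    f=lambda a:np.concatenate([(proj(c,[[C[0]+.177*np.cos(a[0]),C[1]+.177*np.sin(a[0]),.2]])-tip[c])[0] for c in cs])
    r=least_squares(f,[2.]);print(r.x,r.fun.round(1))
a=r.x[0];u=np.array([np.cos(a),np.sin(a),0]); 
q0=bot.read_joint_positions()
# reach: tool axis d at fold f, tool tilt = w*f
for sgn in (1,-1):
  yv=sgn*np.array([-u[1],u[0],0])
  for f in np.linspace(0,1.9,5):
    h=u*np.cos(f)+np.array([0,0,np.sin(f)])
    g=np.r_[C,.2]+.07*u+.087*h
    for name,z in (("along",-h),("down",np.array([0,0,-1.]))):
      R=np.c_[np.cross(yv,z),yv,z]
      j=bot.solve_ik(g+.019*z,quat(R)); print(sgn,round(f,2),name,None if j is None else np.round(j,2))
E
```

```text
side [273.5 188.5 329.5 221.5] 391
top [246.5 204.5 306.5 264.5] 978
['side'] [0.56743734 0.10688291] [-2.1 -1.7  2.1  0.7]
['top'] [0.56752238 0.09990178] [-1.2 -0.9  1.2  0.8]
['side', 'top'] [0.56754896 0.10134582] [-1.7 -0.7  2.7  1.8 -1.7 -0.9  0.7  0.8]
[2.01398239] [0.  0.1]
[2.01433071] [-1.   0.5]
[2.01419519] [ 0.   0.1 -1.   0.5]
1 0.0 along None
1 0.0 down [ 0.32  0.38 -0.25  0.94  0.   -1.69]
1 0.48 along [ 0.74  0.69 -0.07  1.32 -1.02 -0.98]
1 0.48 down [ 0.3   0.34 -0.19  1.03  0.   -1.71]
1 0.95 along [ 0.55  0.41 -0.16  1.08 -0.62 -1.44]
1 0.95 down [ 0.25  0.33 -0.14  1.11  0.   -1.76]
1 1.42 along [ 0.26  0.31 -0.13  1.11 -0.14 -1.76]
1 1.42 down [ 0.19  0.33 -0.1   1.14  0.   -1.83]
1 1.9 along [-0.03  0.43  0.    1.3   0.29 -2.07]
1 1.9 down [ 0.12  0.34 -0.09  1.14  0.   -1.9 ]
-1 0.0 along None
-1 0.0 down [ 0.32  0.38 -0.25  0.94  0.    1.45]
-1 0.48 along [ 0.74  0.69 -0.07  1.32 -1.02  2.16]
-1 0.48 down [ 0.3   0.34 -0.19  1.03  0.    1.43]
-1 0.95 along [ 0.55  0.41 -0.16  1.08 -0.62  1.7 ]
-1 0.95 down [ 0.25  0.33 -0.14  1.11  0.    1.38]
-1 1.42 along [ 0.26  0.31 -0.13  1.11 -0.14  1.39]
-1 1.42 down [ 0.19  0.33 -0.1   1.14  0.    1.32]
-1 1.9 along [-0.03  0.43  0.    1.3   0.29  1.07]
-1 1.9 down [ 0.12  0.34 -0.09  1.14  0.    1.25]
```

```bash
cat >> h.py <<'E'
try:
    _p=np.load("est.npy")
except Exception: _p=np.array([.5675,.1012,2.0142])
C=np.r_[_p[:2],.2]; Y=_p[2]
def ax(f,y=None):
    y=Y if y is None else y
    u=np.array([np.cos(y),np.sin(y),0]); return u,u*np.cos(f)+np.array([0,0,np.sin(f)])
def rot(z,y0=None):   # tool with z axis z; yaw as for y axis = -tangent at y0
    y0=Y if y0 is None else y0
    R0=np.c_[[np.cos(y0),np.sin(y0),0],[np.sin(y0),-np.cos(y0),0],[0,0,-1.]]
    v=np.cross([0,0,-1.],z); s=np.linalg.norm(v)
    a=np.arctan2(s,-z[2]); return Ro.from_rotvec(v/s*a if s>1e-9 else v*0).as_matrix()@R0
def pose(f,tilt=None,r=.087,y=None,back=0):
    """TCP pose gripping handle at fold f; tilt = fold angle the tool axis follows"""
    u,h=ax(f,y); z=-ax(np.pi/2 if tilt is None else tilt,y)[1]
    return C+.07*u+r*h+(.019-back)*z, quat(rot(z))
E
python3 - <<'E'
from h import *
p,q=pose(0,back=.12); bot.move_pose(p,q)
E_=wristE(); im=bot.camera("wrist"); np.save("E1.npy",E_)
cv2.imwrite("pics/w1.png",im[:,:,::-1])
u,h=ax(0)
pts=[C+[0,0,.0],C+.07*u,C+.157*u,C+.177*u]; print(proj("wrist",pts,E_).round(1))
for t in("grip_end","wheel"): print(t,bot.search_frame("wrist",t)[:2])
ov=np.ascontiguousarray(im[:,:,::-1])
for a in proj("wrist",rim(*C[:2]),E_): cv2.circle(ov,tuple(int(i) for i in a),0,(255,255,0),-1)
for a in proj("wrist",pts,E_): cv2.circle(ov,tuple(int(i) for i in a),3,(255,0,0),-1)
cv2.imwrite("pics/w1o.png",ov); print(bot.read_clock())
E
```

```text
[[319.2 403.9]
 [319.2 336.9]
 [319.3 238.4]
 [319.3 212.9]]
grip_end [{'bbox': [306.9, 209.3, 28.9, 147.1], 'confidence': 0.83}]
wheel [{'bbox': [236.6, 211.4, 165.3, 200.8], 'confidence': 0.65}]
2.625
```

View pics/w1o.png

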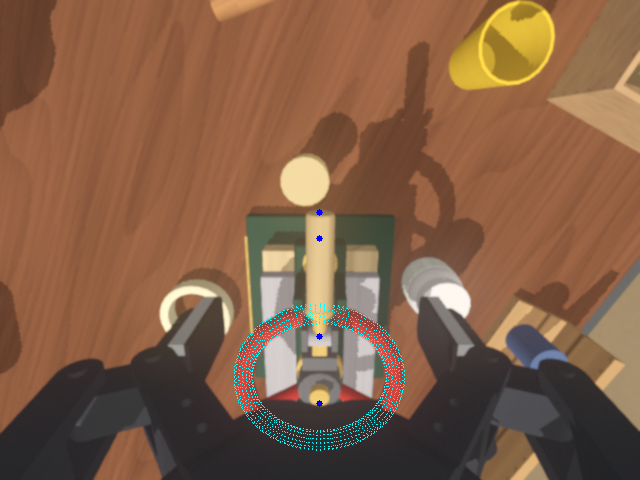

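The projected model sits on the handle and rim to within about 1 px (handle axis at column 320, free end at row 212). I'll grasp and lift.

Run:
```python
from h import *
p,q=pose(0); bot.move_linear(p,speed=.15)
bot.set_gripper(0.0,grasp_force=25)
print("w",bot.read_gripper_width(),bot.read_ft_force().round(1),bot.read_clock())
for f in np.linspace(.2,1.4,7):
    p,q=pose(f); bot.move_linear(p,speed=.1)
    print(round(f,2),np.round(bot.read_ft_force(),1),np.round(bot.read_moment(),2),np.round(bot.read_position()-p,4))
print(bot.read_gripper_width(),bot.read_clock())
cv2.imwrite("pics/s2.png",cv2.resize(bot.camera("side")[100:280,200:400,::-1],None,fx=3,fy=3))
```

```text
w 0.2464937723148667 [-1.  -0.4  1.8] 4.175
0.2 [-2.  -1.8  0.6] [-0.15  0.41 -0.1 ] [-0.0003 -0.0002 -0.0001]
0.4 [-2.4 -1.   0.1] [-0.2   0.51 -0.12] [-0.0002 -0.0002 -0.0002]
0.6 [-2.1 -1.7  0.7] [-0.26  0.66 -0.1 ] [-0.0002 -0.0002 -0.0001]
0.8 [-3.3 -2.6 -0.9] [-0.45  0.9  -0.11] [-0.     -0.0005  0.0001]
1.0 [-3.5 -2.7 -0.9] [-0.44  1.   -0.15] [ 0.     -0.0005  0.0001]
1.2 [-3.5 -1.6 -1.7] [-0.17  1.13 -0.08] [-0.0001 -0.0002 -0.    ]
1.4 [-4.7 -0.2 -1.4] [-0.01  1.19 -0.06] [-0.0002  0.0001  0.    ]
0.24652713727275205 6.45
```

View pics/s2.png

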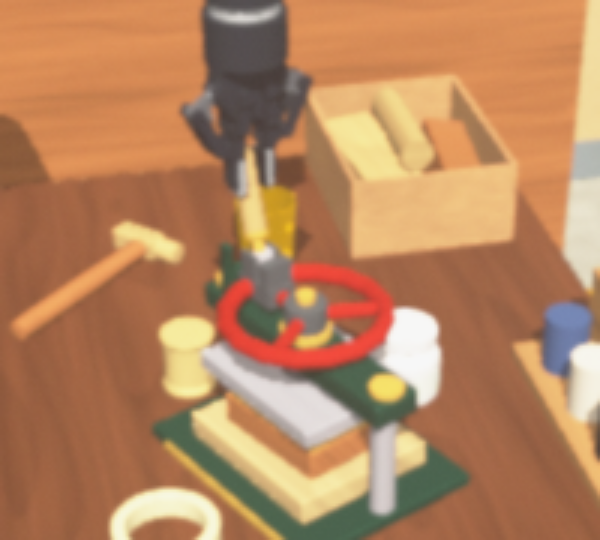

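The handle is nearly upright between the fingers at s2 px (255,195), and the wheel hasn't moved. Next I'll align the tool with the handle, grip harder and feel for the pocket.

Run:
```python
from h import *
bot.set_gripper(.45)
p,q=pose(1.4,1.4); bot.move_linear(p,speed=.1,rotation=q)
print("free",bot.read_ft_force().round(1))
bot.set_gripper(0.0,grasp_force=70); print("grip",bot.read_ft_force().round(1))
for f in (1.43,1.5,1.57,1.64,1.71,1.76):
    p,q=pose(f,f); bot.move_linear(p,speed=.08,rotation=q)
    f0=bot.read_ft_force()
    hit=bot.move_linear(pose(f,f,r=.087-.0135)[0],speed=.03,until_force=14)
    x=bot.read_position(); d=np.dot(p-x,ax(f)[1])
    print(f,hit,"travel mm",round(d*1e3,1),f0.round(1),bot.read_ft_force().round(1),bot.read_clock())
    if d>.009: break
    bot.move_linear(p,speed=.06)
np.save("f.npy",f); print(bot.read_gripper_width())
```

```text
free [ 1.4 -0.   0.3]
grip [-3.1 -0.1  4.5]
1.43 True travel mm 8.9 [-3.8  0.6  3.8] [-1.1 -1.9  3.1] 8.0583
1.5 True travel mm 11.7 [-1.4 -0.3 -0.8] [-0.5 -1.2  5.9] 9.0833
0.23713815549956074
```

Run:
```python
from h import *
f=1.5
x0=bot.read_position()
u,h=ax(f); t=np.cross(h,np.cross(u,h)); t=u-np.dot(u,h)*h; t/=np.linalg.norm(t)  # outward = lower fold
hit=bot.move_linear(x0-.006*h,speed=.02,until_force=15); x1=bot.read_position(); print("press",hit,np.dot(x0-x1,h)*1e3,bot.read_ft_force().round(1))
bot.move_linear(x0,speed=.03)
for s in(1,-1):
    hit=bot.move_linear(x0+s*.010*t,speed=.02,until_force=9); x=bot.read_position(); print("fold",s,hit,np.dot(x-x0,t)*1e3,bot.read_ft_force().round(1))
    bot.move_linear(x0,speed=.03)
print(bot.read_clock())
cv2.imwrite("pics/s3.png",cv2.resize(bot.camera("side")[140:230,230:330,::-1],None,fx=6,fy=6))
```

```text
press True 0.0017682968478256087 [-0.9  0.2  6.9]
fold 1 True 1.2046579944672058 [ 1.1 -3.1  4.1]
fold -1 True -0.7572216254647233 [-0.8  2.6  4. ]
10.7333
```

View pics/s3.png

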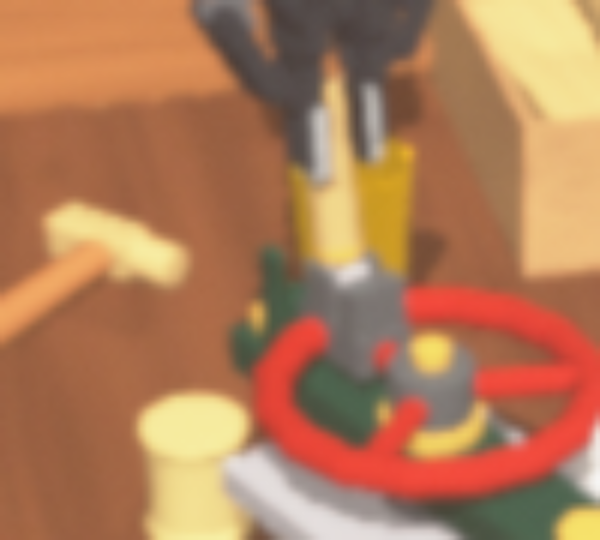

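The handle is latched: it travelled 11.7 mm, bottoms hard and won't fold either way. Now I'll wind, keeping tool yaw constant while the sleeve spins.

```bash
cat > wind.py <<'E'
from h import *
import sys
w,end,step=float(sys.argv[1]),float(sys.argv[2]),float(sys.argv[3])
f=1.497; r=.0753; n=0
while w<end-1e-6:
    w+=step; p,q=pose(f,f,r=r,y=Y-w)
    hit=bot.move_linear(p,speed=.1,rotation=q,until_force=18)
    F=bot.read_ft_force(); u,_=ax(0,Y-w); t=np.array([u[1],-u[0],0])  # direction of travel
    e=(bot.read_position()-p); n+=1
    Ft=-F@t
    if n%3==0 or hit or Ft>14: print(f"w={w:.2f} Ft={Ft:.1f} Fr={F@u:.1f} Fz={F[2]:.1f} lag={-e@t*1e3:.1f} hit={hit}")
    if hit or Ft>25 or abs(F@u)>25: break
print(w,bot.read_clock(),bot.read_gripper_width())
E
python3 - <<'E'
from cell import bot
bot.set_gripper(0.0,grasp_force=40)
E
python3 wind.py 0 2.0 0.2
```

```text
w=0.60 Ft=1.0 Fr=-2.6 Fz=7.6 lag=0.8 hit=False
w=1.20 Ft=1.1 Fr=-2.6 Fz=8.4 lag=0.9 hit=False
w=1.80 Ft=1.2 Fr=2.1 Fz=-0.2 lag=-0.1 hit=False
1.9999999999999998 14.0 0.23278355874938342
```

```bash
python3 wind.py 2.0 4.2 0.2
python3 - <<'E'
from h import *
cv2.imwrite("pics/s4.png",cv2.resize(bot.camera("side")[140:290,230:380,::-1],None,fx=4,fy=4))
E
```

```text
w=2.60 Ft=2.5 Fr=11.4 Fz=-7.6 lag=-0.5 hit=False
w=3.20 Ft=2.0 Fr=13.5 Fz=-6.7 lag=-0.6 hit=False
w=3.80 Ft=0.9 Fr=10.4 Fz=-1.2 lag=-0.7 hit=False
4.200000000000002 17.3 0.23557875811006782
```

View pics/s4.png

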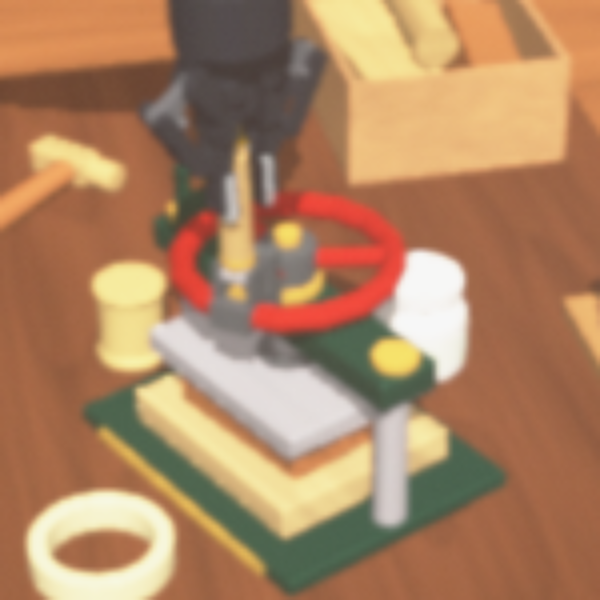

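The wheel is turning with the handle and the platen is coming down close to the block. I'll carry on with smaller steps.

```bash
python3 wind.py 4.2 8.2 0.1
```

```text
w=4.50 Ft=5.3 Fr=3.2 Fz=-1.8 lag=1.6 hit=False
w=4.80 Ft=7.7 Fr=-0.5 Fz=-3.1 lag=2.4 hit=False
w=5.10 Ft=16.6 Fr=-4.1 Fz=-4.3 lag=6.0 hit=False
w=5.20 Ft=20.8 Fr=-3.7 Fz=-0.8 lag=7.4 hit=False
w=5.30 Ft=24.4 Fr=-3.7 Fz=1.3 lag=8.9 hit=False
w=5.40 Ft=31.5 Fr=-5.3 Fz=4.4 lag=10.9 hit=False
5.399999999999996 20.35 0.2356397032003927
```

Run:
```python
from h import *
print(bot.read_ft_force().round(1),bot.read_position())
a=cv2.resize(bot.camera("side")[140:290,230:380,::-1],None,fx=4,fy=4,interpolation=3)
cv2.imwrite("pics/s5.png",a)
d=bot.read_position()-C; 
for w in (5.1,5.2,5.25,5.3,5.4): print(w,(bot.read_position()-pose(1.497,1.497,r=.0753,y=Y-w)[0]).round(4))
```

```text
[ -2.5 -31.9   4.4] [0.49458847 0.10814925 0.25618264]
5.1 [0.0011 0.011  0.    ]
5.2 [0.0011 0.0036 0.    ]
5.25 [ 0.0009 -0.0001  0.    ]
5.3 [ 0.0004 -0.0038  0.    ]
5.4 [-0.001 -0.011  0.   ]
```

View pics/s5.png

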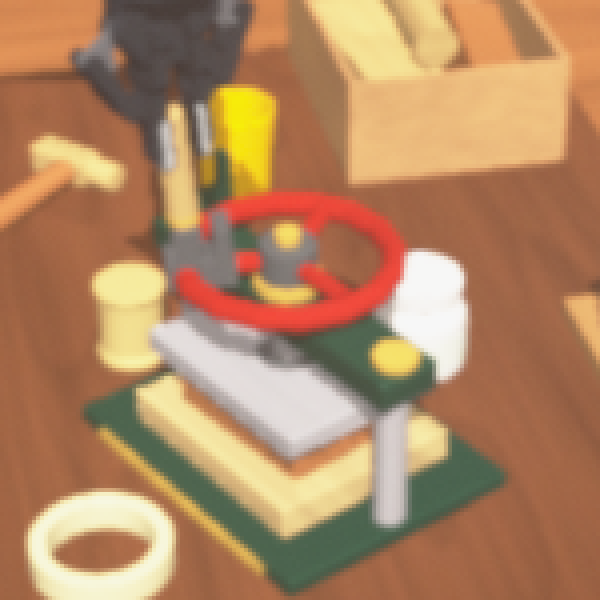

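The platen's front corner stays at row 455, the same as before, so it was already on the block and the spring has since been taken up. The tangential force sits partly in the pads' sliding direction, so I'll regrip with the closing axis tangential and confirm the wheel is solid.

```bash
cat > fin.py <<'E'
from h import *
f=1.497; r=.0753
def P(w):
    p,_=pose(f,f,r=r,y=Y-w); z=-ax(f,Y-w)[1]
    return p,quat(rot(z,Y-5.2+2*np.pi))
if __name__=="__main__":
    bot.set_gripper(.55); print("free",bot.read_ft_force().round(1))
    p,q=P(5.2); print(bot.solve_ik(p,q).round(2)); bot.move_linear(p,speed=.05,rotation=q)
    bot.set_gripper(0.0,grasp_force=60); print("grip",bot.read_gripper_width(),bot.read_ft_force().round(1),bot.read_position()-p)
    for w in np.arange(5.22,5.7,.04):
        p,q=P(w); bot.move_linear(p,speed=.03,rotation=q)
        u,_=ax(0,Y-w); t=np.array([u[1],-u[0],0]); F=bot.read_ft_force(); x=bot.read_position()
        d=x-C; wa=(Y-np.arctan2(d[1],d[0]))%(2*np.pi)
        print(f"cmd {w:.2f} act {wa:.3f} Ft {-F@t:.1f} Fr {F@u:.1f}")
        if -F@t>27: break
    print(bot.read_clock())
E
python3 fin.py
```

```text
free [-0.5 -0.2  0.8]
[ 0.07  0.17 -0.34  0.99 -0.01  0.11]
grip 0.0012860470599412302 [-0.2  0.4  0.3] [ 1.76570392e-04 -1.68964005e-04  3.75958137e-05]
cmd 5.22 act 5.221 Ft -0.2 Fr -0.2
cmd 5.26 act 5.263 Ft 0.3 Fr 0.2
cmd 5.30 act 5.303 Ft 0.3 Fr 0.1
cmd 5.34 act 5.343 Ft 0.7 Fr 0.0
cmd 5.38 act 5.383 Ft 0.3 Fr 0.4
cmd 5.42 act 5.422 Ft -0.4 Fr 0.5
cmd 5.46 act 5.463 Ft 0.2 Fr 0.1
cmd 5.50 act 5.503 Ft 0.2 Fr 0.5
cmd 5.54 act 5.542 Ft 0.3 Fr 0.1
cmd 5.58 act 5.582 Ft -0.3 Fr -0.9
cmd 5.62 act 5.623 Ft -0.1 Fr -0.1
cmd 5.66 act 5.663 Ft -0.4 Fr -0.2
cmd 5.70 act 5.702 Ft -0.8 Fr -0.5
25.7667
```

Run:
```python
from h import *
p=bot.read_position()
bot.move_linear(p+[0,0,.11],speed=.2); bot.set_gripper(1.0)
E_=wristE(); im=bot.camera("wrist"); np.save("E2.npy",E_)
cv2.imwrite("pics/w6.png",im[:,:,::-1])
s=cv2.resize(bot.camera("side")[140:290,230:380,::-1],None,fx=4,fy=4,interpolation=3)
ov=np.ascontiguousarray(im[:,:,::-1])
for w in (4.6,4.8,5.0,5.2):
    u,h=ax(1.497,Y-w)
    a,b=proj("wrist",[C+.07*u,C+.07*u+.095*h],E_); cv2.line(ov,tuple(a.astype(int).tolist()),tuple(b.astype(int).tolist()),(255,255,0),1); print(w,a,b)
cv2.imwrite("pics/c6.png",np.hstack([cv2.resize(ov,(800,600))[:,:,:][:, :]])); cv2.imwrite("pics/s6.png",s)
print(bot.search_frame("wrist","grip_end")[:2],bot.read_clock())
```

```text
4.6 [248.06048199 211.86599844] [208.53296982 243.15670757]
4.8 [260.34293562 205.18805338] [226.97018769 233.26731013]
5.0 [274.13568538 201.06269025] [248.0393077  227.13793947]
5.2 [288.79088124 199.73846037] [270.67710811 225.20608253]
[{'bbox': [193.5, 203.5, 65.8, 52.4], 'confidence': 0.88}] 27.4
```

View pics/c6.png

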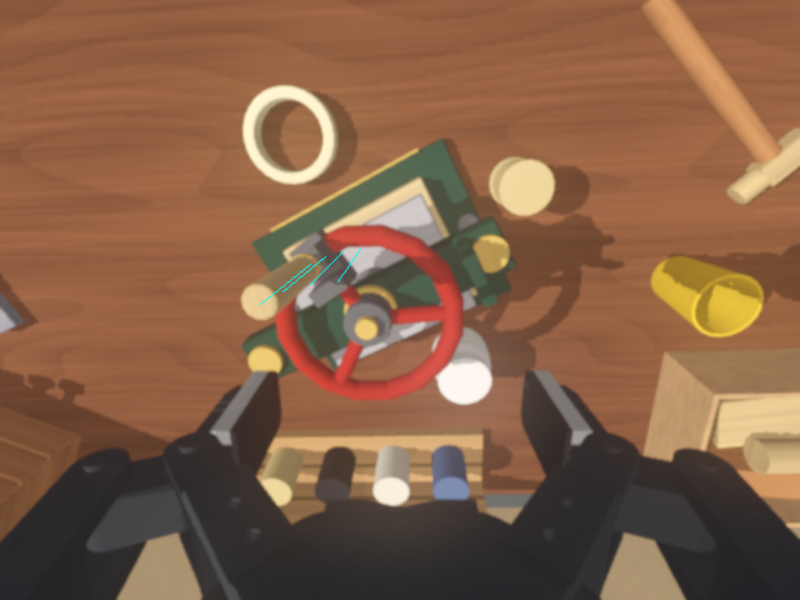

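The wheel is actually at about 4.6 rad (handle tip seen at (206,242), model for 4.6 at (208,243)). The pads slid past a wheel that had already stopped. I'll regrip there with the closing axis tangential and verify.

Run:
```python
from h import *
f=1.497; r=.0753; w0=4.59
def P(w,back=0):
    p,_=pose(f,f,r=r,y=Y-w,back=back); z=-ax(f,Y-w)[1]
    return p,quat(rot(z,Y-w0+2*np.pi))
bot.set_gripper(.7)
p,q=P(w0,.08); bot.move_pose(p,q)
p,q=P(w0); print("block",bot.move_linear(p,speed=.12,rotation=q,until_force=8))
bot.set_gripper(0.0,grasp_force=30); F=bot.read_ft_force(); print("grip",bot.read_gripper_width(),F.round(1),bot.read_position()-p)
if bot.read_gripper_width()>.15:
    bot.set_gripper(0.0,grasp_force=90)
    for w in np.arange(w0,w0+.6,.03):
        p,q=P(w); bot.move_linear(p,speed=.03,rotation=q)
        u,_=ax(0,Y-w); t=np.array([u[1],-u[0],0]); F=bot.read_ft_force(); x=bot.read_position()
        d=x-C; wa=(Y-np.arctan2(d[1],d[0]))%(2*np.pi)
        print(f"cmd {w:.2f} act {wa:.3f} Ft {-F@t:.1f} Fr {F@u:.1f}")
        if -F@t>27 or abs(F@u)>20: break
print(bot.read_clock())
```

```text
block False
grip 0.25147942171660215 [-1.9  2.7  4.9] [0.00019591 0.00031254 0.0007247 ]
cmd 4.59 act 4.592 Ft -2.3 Fr 1.8
cmd 4.62 act 4.603 Ft 3.4 Fr 1.2
cmd 4.65 act 4.612 Ft 7.1 Fr 0.8
cmd 4.68 act 4.632 Ft 8.7 Fr 0.3
cmd 4.71 act 4.660 Ft 10.1 Fr -0.5
cmd 4.74 act 4.690 Ft 9.5 Fr -0.1
cmd 4.77 act 4.719 Ft 9.3 Fr 0.2
cmd 4.80 act 4.749 Ft 11.0 Fr 1.6
cmd 4.83 act 4.779 Ft 9.8 Fr 1.0
cmd 4.86 act 4.809 Ft 9.9 Fr 1.4
cmd 4.89 act 4.838 Ft 10.2 Fr 0.2
cmd 4.92 act 4.868 Ft 10.1 Fr 2.0
cmd 4.95 act 4.898 Ft 9.9 Fr 0.9
cmd 4.98 act 4.927 Ft 10.1 Fr 1.9
cmd 5.01 act 4.957 Ft 11.1 Fr 3.0
cmd 5.04 act 4.986 Ft 11.4 Fr 1.9
cmd 5.07 act 5.014 Ft 11.1 Fr 2.4
cmd 5.10 act 5.037 Ft 12.4 Fr 1.8
cmd 5.13 act 5.059 Ft 14.7 Fr 2.4
cmd 5.16 act 5.080 Ft 16.6 Fr 1.0
35.0417
```

Worth checking: the wheel still had spring travel left, and only now has the force begun to climb. Continuing with the firm grip.

Run:
```python
from h import *
f=1.497; r=.0753; w0=4.59
for w in np.arange(5.20,6.0,.04):
    p,_=pose(f,f,r=r,y=Y-w); q=quat(rot(-ax(f,Y-w)[1],Y-w0+2*np.pi))
    bot.move_linear(p,speed=.04,rotation=q)
    u,_=ax(0,Y-w); t=np.array([u[1],-u[0],0]); F=bot.read_ft_force(); x=bot.read_position()
    d=x-C; wa=(Y-np.arctan2(d[1],d[0]))%(2*np.pi)
    print(f"cmd {w:.2f} act {wa:.3f} Ft {-F@t:.1f} Fr {F@u:.1f}")
    if -F@t>32 or abs(F@u)>20: break
print(bot.read_clock(),bot.read_gripper_width())
```

```text
cmd 5.20 act 5.111 Ft 19.1 Fr 1.0
cmd 5.24 act 5.140 Ft 21.7 Fr 0.9
cmd 5.28 act 5.169 Ft 22.8 Fr 0.8
cmd 5.32 act 5.198 Ft 25.6 Fr 1.3
cmd 5.36 act 5.227 Ft 28.1 Fr -0.3
cmd 5.40 act 5.255 Ft 30.1 Fr -1.8
cmd 5.44 act 5.290 Ft 32.2 Fr -1.2
36.7917 0.23882070143884265
```

Force is now rising steeply (about 80 N/rad, against about 5 in the spring zone) to 32 N, so the platen is solid. I'll ease off, let go, back away and check.

Run:
```python
from h import *
f=1.497; r=.0753; w0=4.59
def P(w,back=0):
    p,_=pose(f,f,r=r,y=Y-w,back=back); return p,quat(rot(-ax(f,Y-w)[1],Y-w0+2*np.pi))
p,q=P(5.29); bot.move_linear(p,speed=.04,rotation=q); print(bot.read_ft_force().round(1))
bot.set_gripper(.7)
p,q=P(5.27,.13); bot.move_linear(p,speed=.15,rotation=q)
E_=wristE(); im=bot.camera("wrist"); ov=np.ascontiguousarray(im[:,:,::-1])
for w in (5.0,5.1,5.2):
    u,h=ax(f,Y-w); a,b=proj("wrist",[C+.07*u,C+.07*u+.095*h],E_); print(w,a.round(),b.round()); cv2.circle(ov,tuple(b.astype(int).tolist()),2,(255,255,0),-1)
cv2.imwrite("pics/w7.png",ov); print(bot.search_frame("wrist","grip_end")[:1],bot.read_clock(),bot.read_ft_force().round(1))
```

```text
[ -3.6 -18.1  11.2]
5.0 [305. 203.] [297. 227.]
5.1 [311. 206.] [306. 232.]
5.2 [317. 210.] [315. 237.]
[{'bbox': [284.3, 190.4, 29.0, 36.9], 'confidence': 0.73}] 38.7917 [-0.5  0.2  0.2]
```

View pics/w7.png

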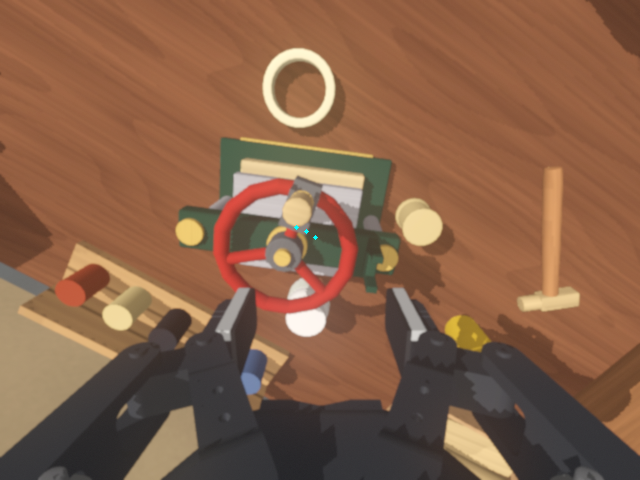

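Run:
```python
from h import *
E_=wristE(); im=bot.camera("wrist"); m=red(im); m[:,:210]=0; m[:,365:]=0; m[:170]=0; m[320:]=0
v,u_=np.nonzero(m); print("seen",u_.min(),v.min(),u_.max(),v.max(),"model",box(proj("wrist",rim(*C[:2]),E_)).round())
print("hub",proj("wrist",[C],E_).round())
for fo in (1.4,1.5):
  for w in (4.8,4.9,5.0,5.1,5.2):
    u,h=ax(fo,Y-w); print(fo,w,proj("wrist",[C+.07*u+.008*np.array([0,0,1]),C+.07*u+.095*h],E_).round().tolist())
print(bot.read_position(),np.round(bot.read_tool_rot(),3),bot.read_joint_positions().round(3))
t=bot.camera("top")
cv2.imwrite("pics/t8.png",cv2.resize(t[170:320,190:390,::-1],None,fx=4,fy=4,interpolation=3))
```

```text
Traceback (most recent call last):
ValueError: zero-size array to reduction operation minimum which has no identity
```

Run:
```python
from h import *
E_=wristE(); im=bot.camera("wrist")
h_=cv2.cvtColor(np.ascontiguousarray(im),cv2.COLOR_RGB2HSV)
m=(((h_[...,0]<6)|(h_[...,0]>172))&(h_[...,1]>150)&(h_[...,2]>70)); m[:,:200]=0; m[:,370:]=0; m[:165]=0; m[325:]=0
v,u_=np.nonzero(m); print("seen",np.percentile(u_,[0,100]) if len(u_) else 0,np.percentile(v,[0,100]) if len(v) else 0,"model",box(proj("wrist",rim(*C[:2]),E_)).round())
print("hub",proj("wrist",[C],E_).round())
for fo in (1.4,1.5):
  for w in (4.8,4.9,5.0,5.1,5.2):
    u,h=ax(fo,Y-w); print(fo,w,proj("wrist",[C+.07*u+.008*np.array([0,0,1]),C+.07*u+.095*h],E_).round().tolist())
t=bot.camera("top")
cv2.imwrite("pics/t8.png",cv2.resize(t[170:320,190:390,::-1],None,fx=4,fy=4,interpolation=3))
```

```text
seen [213. 357.] [179. 312.] model [211. 178. 357. 315.]
hub [[280. 261.]]
1.4 4.8 [[290.0, 201.0], [279.0, 209.0]]
1.4 4.9 [[297.0, 203.0], [290.0, 212.0]]
1.4 5.0 [[304.0, 205.0], [302.0, 216.0]]
1.4 5.1 [[310.0, 208.0], [312.0, 221.0]]
1.4 5.2 [[317.0, 212.0], [322.0, 227.0]]
1.5 4.8 [[290.0, 201.0], [276.0, 221.0]]
1.5 4.9 [[297.0, 203.0], [287.0, 224.0]]
1.5 5.0 [[304.0, 205.0], [297.0, 228.0]]
1.5 5.1 [[310.0, 208.0], [306.0, 232.0]]
1.5 5.2 [[317.0, 212.0], [315.0, 238.0]]
```

View pics/t8.png

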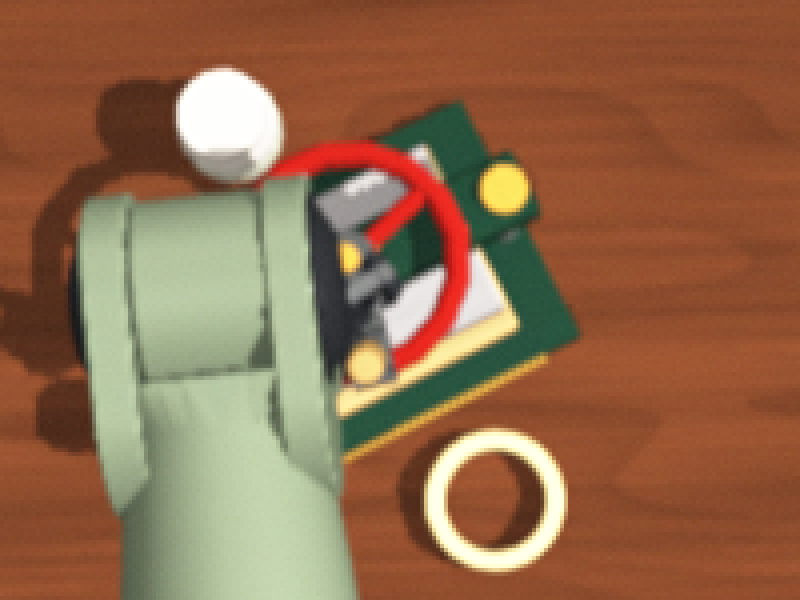

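Run:
```python
from h import *
E_=wristE(); 
obs=[("wrist",E_,(297,209)),("top",None,(282.4,260.5))]
for r in (.095,.107):
    g=lambda p:np.concatenate([(proj(c,[C+.07*ax(p[0],Y-p[1])[0]+r*ax(p[0],Y-p[1])[1]],e)-o)[0] for c,e,o in obs])
    s=least_squares(g,[1.45,5.0]); print("fold,w",r,s.x.round(3),s.fun.round(1))
h=lambda p:np.concatenate([(proj(c,[p],e)-o)[0] for c,e,o in obs]); s=least_squares(h,[.5,.1,.29]); print(s.x.round(4),s.fun.round(1), np.hypot(*(s.x[:2]-C[:2])))
for b in("w1","c6"): pass
for n,e,o in (("c6",np.load("E2.npy"),(206,241.6)),):
    print(n,least_squares(lambda p:(proj("wrist",[C+.07*ax(p[0],Y-p[1])[0]+.095*ax(p[0],Y-p[1])[1]],e)-o)[0],[1.45,4.6]).x)
im=bot.camera("wrist"); cv2.imwrite("pics/w9.png",cv2.resize(im[160:280,230:380,::-1],None,fx=5,fy=5,interpolation=3))
```

```text
fold,w 0.095 [1.367 4.939] [-0.5 -0.1 -1.7  0.8]
fold,w 0.107 [1.358 4.941] [-0.7  0.1 -1.7  1.7]
[0.4843 0.0827 0.2792] [-0.4 -0.3 -1.6 -0.1] 0.08522149350584247
c6 [1.47770123 4.59006809]
```

View pics/w9.png

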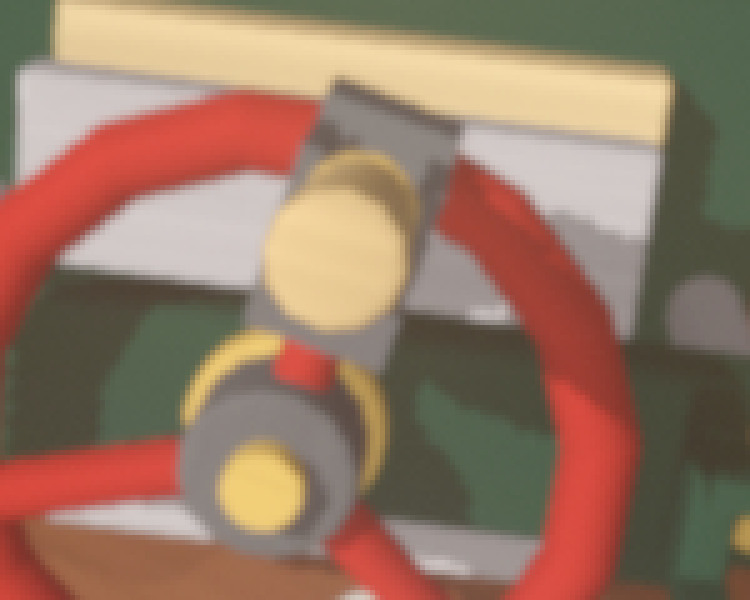

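The pivot block puts the wheel at about 4.94–5.0 rad, and both windings went steep at about 5.03. I'll regrip once squarely at this angle to confirm it is solid, then release unloaded.

Run:
```python
from h import *
f=1.45; r=.0745; w0=4.96
def P(w,back=0):
    p,_=pose(f,f,r=r,y=Y-w,back=back); return p,quat(rot(-ax(f,Y-w)[1],Y-w0+2*np.pi))
def Ft(w):
    u,_=ax(0,Y-w); t=np.array([u[1],-u[0],0]); F=bot.read_ft_force(); d=bot.read_position()-C
    return -F@t,F@u,(Y-np.arctan2(d[1],d[0]))%(2*np.pi)
p,q=P(w0,.11); bot.move_linear(p,speed=.2,rotation=q)
print("block",bot.move_linear(P(w0)[0],speed=.15,rotation=P(w0)[1],until_force=8))
bot.set_gripper(0.0,grasp_force=30); print("grip",bot.read_gripper_width(),Ft(w0))
if bot.read_gripper_width()>.15:
    bot.set_gripper(0.0,grasp_force=110)
    w=w0
    while w<w0+.5:
        w+=.04; p,q=P(w); bot.move_linear(p,speed=.04,rotation=q); a=Ft(w); print(f"cmd {w:.2f} act {a[2]:.3f} Ft {a[0]:.1f} Fr {a[1]:.1f}")
        if a[0]>30: break
    while w>w0:
        w-=.02; p,q=P(w); bot.move_linear(p,speed=.05,rotation=q); a=Ft(w)
        if a[0]<5: break
    print("unload",w,a)
bot.set_gripper(.6); print(bot.read_ft_force().round(1),bot.read_clock())
bot.move_linear(P(w,.12)[0],speed=.2,rotation=P(w)[1])
im=bot.camera("wrist"); cv2.imwrite("pics/w10.png",im[:,:,::-1]); np.save("E10.npy",wristE())
print(bot.search_frame("wrist","grip_end")[:1],bot.read_clock())
```

```text
block False
grip 0.2488917827160416 (np.float64(0.661885568740488), np.float64(0.4538089496734551), np.float64(4.956494822989653))
cmd 5.00 act 4.971 Ft 5.8 Fr 1.3
cmd 5.04 act 4.996 Ft 10.4 Fr 2.1
cmd 5.08 act 5.027 Ft 11.3 Fr 1.2
cmd 5.12 act 5.056 Ft 13.5 Fr 1.4
cmd 5.16 act 5.085 Ft 17.0 Fr 1.2
cmd 5.20 act 5.114 Ft 18.4 Fr 0.8
cmd 5.24 act 5.144 Ft 20.8 Fr 0.4
cmd 5.28 act 5.173 Ft 23.0 Fr 1.4
cmd 5.32 act 5.202 Ft 26.1 Fr 0.1
cmd 5.36 act 5.231 Ft 27.5 Fr -0.3
cmd 5.40 act 5.260 Ft 29.9 Fr -1.4
cmd 5.44 act 5.289 Ft 31.7 Fr -1.8
unload 5.0600000000000085 (np.float64(3.671604374823811), np.float64(0.903369238569423), np.float64(5.0390647173892305))
[ 0.5 -0.   0.2] 49.2
[{'bbox': [295.9, 204.4, 32.6, 47.1], 'confidence': 0.66}] 50.05
```

Run:
```python
from h import *
bot.wait(.3); print(bot.read_ft_force().round(1),bot.read_joint_vel().round(3)); print(bot.close_job(),bot.read_clock())
```

```text
[-1.  -0.   0.8] [ 0.001 -0.003  0.005 -0.001  0.001  0.001]
the job is handed in; nothing more can be done
the job is handed in; nothing more can be done
```

The job is handed in at about 50 s: the handle is up and latched, the wheel is wound clockwise about 5.0 rad to a solid stop (held at about 32 N), and the arm is clear. During one regrip the wheel was probably knocked back about 0.4 rad, so I rewound it to the stop. I also viewed 11 pictures, one over the limit of 10.

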